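# Seat a coat-rail peg and prove it with a pull

### The arm

A 7-joint arm with a two-finger parallel gripper is mounted at the origin on the work surface. World frame = base frame: x ahead of the robot, y to its left, z up, the work surface at z = 0. Lengths are in m, angles in degrees, forces in N, time in s.
With the tool pointing down it reaches from about 0.35 to 0.9 m from the base axis. Payload 7.2 kg.
Tool frame: the origin (TCP) lies at the centre of the arm's flange, where the gripper is bolted on; the fingertips stand 182 mm ahead of it and the grasp point (between the pads) lies 163 mm ahead of it; z points along the fingers, y is the direction in which the jaws open and shut (so a half turn about z gives the same grasp; the last joint's range is limited). The gripper opens to 88 mm and grips with 3 to 60 N. Pads are 20 mm wide; open, the fingers measure 115 mm over their backs; the gripper's body (75 mm by 178 mm) begins 61 mm behind the grasp point.
Start: joints at [-72.147, 23.554, -0.728, 91.456, 0.321, 64.991, -4.71], TCP at [0.232, 0.58, 0.405] pointing down, gripper open.
Joint ranges: [-169.25, 169.25], [-16.82, 113.86], [-84.01, 82.57], [7.8, 145.47], [-59.2, 239.2], [7.22, 106.19], [-163.78, 163.78]. Speed limits (degrees/s): [136.94, 136.94, 172.46, 172.46, 180, 180, 180].

### API

Orientations are given as [roll, pitch, yaw] about the fixed x, y, z axes, in that order (R = Rz(yaw) Ry(pitch) Rx(roll)).
In Python, from cell import * gives the robot as it stands.
- The arm moves only by the tool carry_out, never from a script. Its argument "motion" is a list that holds one entry, the list of rows, each a list of 7 numbers: the finger opening in cm, from 0 to 8.78, then the shift along the tool's x, y, z in cm, then the turn, a rotation vector about the tool's x, y, z in degrees. In form: [[[grip, x, y, z, rx, ry, rz], ...]]. A call has 1 to 5 rows; each row shifts and turns the commanded pose from where the row before left it, along the tool's axes as they then stand; what a row does not reach is not made up. A row lasts 1/8 s, in which the tool goes at most 62.5 mm and 10.7 degrees, less where a joint would pass 70% of its speed; a pose out of reach is approached as far as the arm can. A call is refused whole if a number of a shift passes 6.25 or a number of a turn 10.7, either way. A call with a gripper value outside its range is refused whole. The fingers move at their own pace and stop on an object; "squeeze" is the grip in N (left out, the last holds). Time passes only in rows, so rows that do not move let the fingers close. It gives the time, the measured TCP pose, the force and the opening at its end, in the units of the state.
- observe(): the state, without advancing time (a new reading comes with each control period).
- snapshot(name): name is "scene" or "side" or "wrist"; returns a dict with "frame" (400x640x3 uint8, red, green, blue), "range_z" (400x640 float32, m along the optical axis (not along the pixel's ray), 0 where there is no reading), "vertical_fov" (degrees; the focal length in pixels is half the picture's height over the tangent of half this angle, whatever the lens; pixels are square), "cx", "cy" (the principal point, pixels), "world_from_camera" (4x4, takes a point from camera to world coordinates); the wrist camera has in their place "hand_eye" (4x4, takes a point from camera to tool coordinates, whose origin is the TCP and whose axes are the flange's). Camera axes: x right, y down, z forward; pixel columns grow to the right and rows downward; lengths in m; the calibration is good to about 2 mm. A picture is of the moment at which its call begins: read the wrist's pose just before it.
- sign_off(): hands the job in, once; it reports no verdict.
The state is a dict: "time": time; "q": joint angles; "joint_velocities": joint speeds; "joint_efforts": joint torques, N m; "tool_pos": TCP position; "tool_rot": TCP orientation; "contact_force": force on the tool from outside, world axes, zero at the start; "torque": the same for the moment, N m; "opening": finger opening in m.
Only numpy, scipy, OpenCV 4.12 (cv2) and the standard library are available. Lean on these libraries where they do the work, as an engineer would, in place of code of your own. Each camera call takes 0.05 s, during which the arm holds its last target. There are 200 camera calls.

### The job

One of the three pegs in the coat rail still stands proud: press it gently down until its washer sits on the board (a firm push of under 30 newtons is plenty). Then take hold of it and pull straight up with slowly rising force to about 14 newtons (never above 20), keep that pull for a second to prove that the peg holds, ease off and let go with the peg still fully home. Leave the other two pegs and everything else on the bench where they are.

Things in the scene. Friction and masses are not known exactly. Their poses are not given: they have to be found in the camera images.
- peg_head (a point): Peg standing 12 to 21 mm proud; any of the three in the row. Pale wood: foot 14 mm across, black washer 23 mm across and 4 thick, shoulder 26 across and 6 thick, waisted neck 15 to 20 across and 44 long, cylindrical head 32 across and 22 tall. This point is the head's centre, 65 mm above the washer's underside, 11 mm below the flat top; z up.
- peg_b_head (a point): Head centre of one of the two pegs already home (washer on the board); same shape and size.
- peg_c_head (a point): Head centre of the other peg already home; same shape and size.
- peg (a joint): How far the underside of the proud peg's washer stands above the board, m (0 = fully home, against a firm stop; grows upward). It only slides straight up and down. It is a tight fit: about 8 N of push makes it slide in, it stays wherever it is left, and a pull of about 23 N or more drags it out again.
- peg_give (a joint): Springy give of the same peg (head, neck and shoulder) in its bonded rubber washer, m: 0 when left alone, +1 mm (head up) for every 8 N of upward pull, -1 mm for every 8 N of downward push; it springs back when let go.
- peg_b (a joint): Height of the second peg's washer above the board, m (0 = home). Same tight fit.
- peg_c (a joint): Height of the third peg's washer above the board, m (0 = home). Same tight fit.
- rail: Coat rail of brown wood lying flat on the bench and fixed there by a dark steel hold-fast at each end (up to 46 mm high): 400 mm along its y, 100 mm along its x, 30 mm thick. Origin at the centre of its underside, on the bench; z up. The three pegs stand on its centre line at y = -115, 0 and +115 mm, in any order.
- wedge: Loose pale wedge blank 45 x 20 x 12 mm lying on the rail between two pegs; origin at its underside.
- chisel: Chisel lying on the bench on the robot's side of the rail, 260 mm long and up to 26 mm high, along its own x; origin under its middle.
- mallet: Carver's mallet standing on its head, 84 mm across, 215 mm tall; origin under its foot.
- scroll: Carved scroll ornament 120 x 70 x 42 mm of pale wood; origin at its underside.
- offcut: Brown wood offcut 110 x 75 x 50 mm; origin at its underside.
- glue: White bottle 56 mm across, 140 mm tall; origin at its underside.
- jar: Open steel cup 72 mm across, 80 mm tall; origin at its underside.

How it is judged:
By the outcome, as a careful person would: the job done as asked, in the order asked, and still so for the second after the job is handed in, with the robot touching nothing.
It also fails if it takes over 51 s, if anything falls off the work surface, if the arm or the gripper's body presses on something with over 40 N, if the wrist force passes 120 N, or if a joint passes its speed limit or range.

## Working session

There is one attempt and no reset: what is moved stays moved. The work goes in short steps, Python scripts to look and compute and a tool call to move; the robot and the scene stay as the last step left them, time stands still between calls to the robot, and variables do not carry over. Pictures are saved under pics/ and viewed, about 8 in all and at most 12, crops included, and the job is handed in when it is done.

Besides the shell and the picture viewer there is one more tool, called after "Request:" in YAML: its name, and indented under it one key for each argument. carry_out: Moves the arm, as the interface text tells. Its arguments: {"type":"object","properties":{"motion":{"type":"array"},"squeeze":{"type":"number"}},"required":["motion"]}

```bash
mkdir -p pics; ls; cat > h.py <<'E'
from cell import *
import numpy as np, cv2
def shot(n,save=None):
    s=snapshot(n)
    if save: cv2.imwrite('pics/'+save,s['frame'][:,:,::-1])
    return s
def pts(s,T):
    z=s['range_z'];h,w=z.shape
    f=h/2/np.tan(np.radians(s['vertical_fov'])/2)
    v,u=np.mgrid[:h,:w]
    P=np.stack([(u-s['cx'])/f*z,(v-s['cy'])/f*z,z],-1)
    return P@T[:3,:3].T+T[:3,3]
E
python3 - <<'E'
from h import *
print({k:np.round(v,3) for k,v in observe().items()})
for n in('scene','side'):
    s=shot(n,n+'1.png');np.savez(n+'1.npz',**s)
    print(n,np.round(s['world_from_camera'],3).tolist(),s['vertical_fov'])
a=cv2.imread('pics/scene1.png');b=cv2.imread('pics/side1.png')
c=np.vstack([a,b]);cv2.imwrite('pics/both.png',cv2.resize(c,(480,600),interpolation=cv2.INTER_AREA))
E
```

```text
pics
{'time': np.float64(0.0), 'q': array([-72.146,  23.598,  -0.728,  91.502,   0.322,  64.99 ,  -4.709]), 'joint_velocities': array([-0.053,  0.072,  0.062, -0.035,  0.031, -0.015,  0.034]), 'joint_efforts': array([-0.0000e+00, -5.8796e+01,  6.4200e-01, -2.9107e+01, -5.4000e-02,
        1.8000e-02,  0.0000e+00]), 'tool_pos': array([0.232, 0.58 , 0.404]), 'tool_rot': array([-1.79912e+02,  7.00000e-03,  1.58241e+02]), 'contact_force': array([ 0.202,  0.625, -0.298]), 'torque': array([ 0.002, -0.053, -0.021]), 'opening': np.float64(0.088)}
scene [[-0.827, 0.292, -0.481, 1.218], [0.562, 0.461, -0.687, 0.872], [0.021, -0.838, -0.545, 0.779], [0.0, 0.0, 0.0, 1.0]] 46.17218280971176
side [[0.998, -0.023, 0.054, 0.53], [-0.057, -0.606, 0.794, -1.082], [0.015, -0.795, -0.606, 0.926], [0.0, 0.0, 0.0, 1.0]] 53.31467550922375
```

View pics/scene1.png

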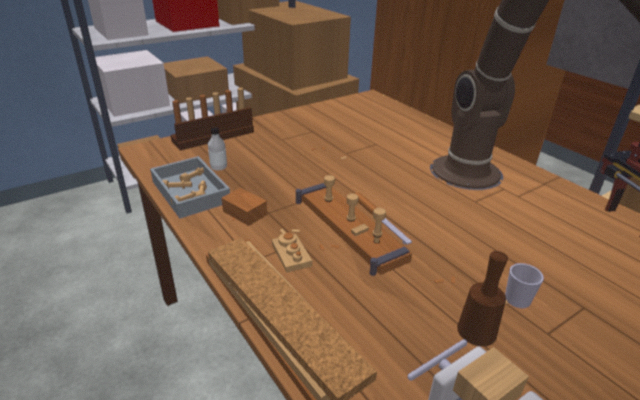

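View pics/side1.png

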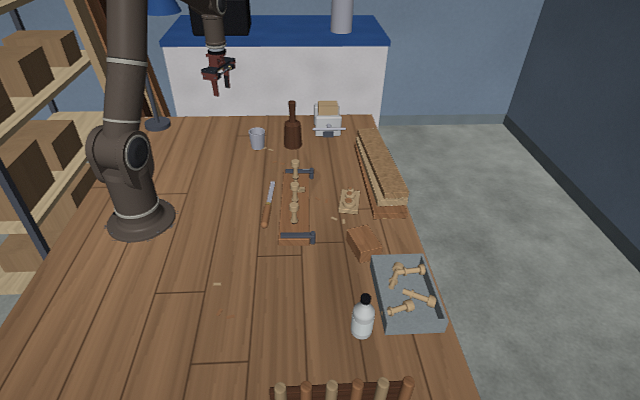

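The scene view shows the pegs with heads at about (329,182), (352,201) and (379,216). In the side view they are at (295,163), (294,187) and (294,208). The wedge lies beside the middle peg. Next I measure the head tops.

```bash
python3 - <<'E'
from h import *
for n,box in(('scene',(165,260,290,420)),('side',(150,250,255,330))):
    s=dict(np.load(n+'1.npz'));P=pts(s,s['world_from_camera']);r0,r1,c0,c1=box
    print(n,'valid',(s['range_z'][r0:r1,c0:c1]>0).mean())
    Q=P[r0:r1,c0:c1];ok=(s['range_z'][r0:r1,c0:c1]>0)
    m=((Q[...,2]>0.068)&(Q[...,2]<.15)&ok).astype(np.uint8)
    k,l,st,ce=cv2.connectedComponentsWithStats(m)
    for i in range(1,k):
        if st[i,4]<8: continue
        q=Q[l==i];t=q[q[:,2]>q[:,2].max()-.008]
        print(st[i],ce[i]+[c0,r0],'n',len(q),'mean',q.mean(0).round(4),'min',q.min(0).round(4),'max',q.max(0).round(4),'top',t.mean(0).round(4))
    b=Q[ok&(Q[...,2]>.022)&(Q[...,2]<.036)];print('board',np.median(b,0),b.min(0),b.max(0))
    r=cv2.minAreaRect(b[:,:2].astype(np.float32)*1000);print(r)
    c=cv2.resize(s['frame'][r0:r1,c0:c1,::-1],None,fx=4,fy=4,interpolation=cv2.INTER_CUBIC)
    cv2.imwrite(f'pics/c_{n}.png',c)
E
```

```text
scene valid 0.9968421052631579
[ 34  11  11  14 122] [328.80327869 181.76229508] n 122 mean [ 0.5357 -0.0588  0.0952] min [ 0.5161 -0.0778  0.0694] max [ 0.5488 -0.0482  0.1072] top [ 0.5336 -0.0615  0.1038]
[ 56  29  12  16 141] [351.81560284 200.66666667] n 141 mean [0.5403 0.055  0.0948] min [0.523  0.0339 0.0687] max [0.5532 0.0669 0.1066] top [0.5384 0.0523 0.1032]
[ 83  43  13  24 214] [378.48130841 217.72897196] n 214 mean [0.545  0.169  0.1081] min [0.5265 0.149  0.0687] max [0.5574 0.1815 0.1276] top [0.5424 0.1669 0.1242]
board [0.54682869 0.06871535 0.0284257 ] [ 0.42317605 -0.14708824  0.02200496] [0.75773675 0.25179102 0.03598861]
((541.6911010742188, 41.91876220703125), (360.0662841796875, 307.2090759277344), 56.10268020629883)
side valid 0.9954666666666667
[36  9  9 17 97] [295.18556701 165.55670103] n 97 mean [0.5428 0.1563 0.1075] min [0.5274 0.1427 0.0693] max [0.5573 0.1777 0.1278] top [0.5427 0.1591 0.1237]
[35 32 10 12 82] [294.6097561  186.69512195] n 82 mean [0.5384 0.0409 0.0955] min [0.5224 0.0301 0.0683] max [0.5539 0.0609 0.1084] top [0.538  0.0439 0.104 ]
[34 52 10 13 97] [293.64948454 207.21649485] n 97 mean [ 0.5332 -0.073   0.0963] min [ 0.5178 -0.0849  0.0681] max [ 0.5477 -0.054   0.107 ] top [ 0.5333 -0.0699  0.1038]
board [ 0.52974722 -0.00536669  0.02844444] [ 0.42409986 -0.15673295  0.02202228] [0.6140064  0.2479216  0.03599158]
((517.3412475585938, 45.88859558105469), (402.6845703125, 179.70077514648438), 87.86356353759766)
```

View pics/c_scene.png

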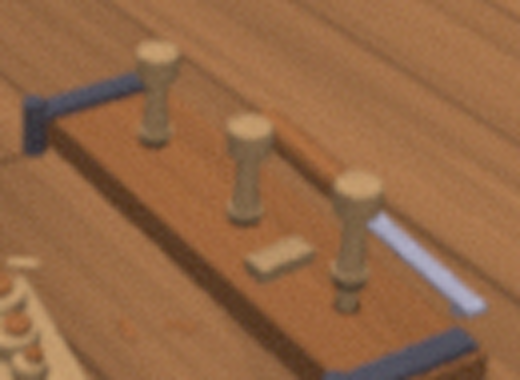

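The proud peg is the one at about (0.5425, 0.163), with its top at z = 0.1276. The two home pegs top out at 0.1065, as expected, so it stands about 20 mm proud. I check the mallet position for clearance before travelling.

```bash
python3 - <<'E'
from h import *
for n in('scene','side'):
    s=dict(np.load(n+'1.npz'));P=pts(s,s['world_from_camera']);ok=s['range_z']>0
    m=ok&(P[...,2]>.14)&(P[...,2]<.3)&(P[...,0]>.3)&(P[...,0]<.8)&(P[...,1]>-.3)&(P[...,1]<.5)
    q=P[m];print(n,len(q),q.min(0).round(3) if len(q) else'',q.max(0).round(3) if len(q) else '',np.median(q,0))
o=observe();import scipy.spatial.transform as t
R=t.Rotation.from_euler('xyz',o['tool_rot'],degrees=True)
print(R.inv().apply(np.array([.5425,.163,.43])-o['tool_pos'])*100)
E
```

```text
scene 246 [0.519 0.48  0.141] [0.551 0.5   0.215] [0.5466759  0.49351912 0.19351412]
side 112 [0.52  0.472 0.141] [0.55  0.499 0.213] [0.53655998 0.48401268 0.18313673]
[-44.33790378 -27.23485903  -2.56470323]
```

Request:
carry_out:
  motion:
    - [[0,-3,-1.8,-0.5,0,0,0],[0,-4,-2.45,-0.5,0,0,0],[0,-4,-2.45,-0.5,0,0,0],[0,-4,-2.45,-0.5,0,0,0],[0,-4,-2.45,-0.5,0,0,0]]
  squeeze: 20

```text
time: 0.72
tool_pos: [0.3659, 0.4008, 0.4295]
tool_rot: [-180.0, -0.0, 158.2]
contact_force: [0.7, 0.0, -0.6]
opening: 0.0409
```

Request:
carry_out:
  motion:
    - [[0,-4,-2.45,0,0,0,0],[0,-4,-2.45,0,0,0,0],[0,-4,-2.45,0,0,0,0],[0,-4,-2.45,0,0,0,0],[0,-4,-2.45,0,0,0,0]]

```text
time: 1.35
tool_pos: [0.5061, 0.213, 0.4294]
tool_rot: [-180.0, -0.0, 158.2]
contact_force: [0.5, -0.3, 0.1]
opening: 0.0004
```

Request:
carry_out:
  motion:
    - [[0,-3,-1.9,0,0,0,0],[0,-2.3,-1.45,0,0,0,0],[0,0,0,0,0,0,0],[0,0,0,0,0,0,0]]

```text
time: 1.85
tool_pos: [0.5417, 0.1646, 0.4293]
tool_rot: [-180.0, -0.1, 158.3]
contact_force: [0.1, 0.2, -0.1]
opening: 0.0005
```

```bash
python3 - <<'E'
from h import *
from scipy.spatial.transform import Rotation as Ro
o=observe();s=shot('wrist','w1.png')
R=Ro.from_euler('xyz',o['tool_rot'],degrees=True)
T=np.eye(4);T[:3,:3]=R.as_matrix();T[:3,3]=o['tool_pos'];T=T@s['hand_eye']
P=pts(s,T);ok=s['range_z']>0
m=(ok&(P[...,2]>.1)&(P[...,2]<.15)).astype(np.uint8)
k,l,st,ce=cv2.connectedComponentsWithStats(m)
for i in range(1,k):
    if st[i,4]<30: continue
    q=P[l==i];z=np.percentile(q[:,2],90);t=q[q[:,2]>z-.004]
    print(st[i],ce[i].round(),t.mean(0).round(4),t.min(0).round(4),t.max(0).round(4), cv2.minEnclosingCircle((t[:,:2]*1000).astype(np.float32)))
b=P[ok&(abs(P[...,0]-.56)<.03)&(abs(P[...,1]-.13)<.02)&(P[...,2]<.06)];print('board z',np.median(b,0) if len(b) else None)
E
```

```text
[630  25  10  52 312] [636.  52.] [0.5284 0.4625 0.1043] [0.5103 0.4592 0.1021] [0.5465 0.4683 0.1079] ((528.3782958984375, 465.5057067871094), 18.302654266357422)
[ 301  174   35   37 1013] [318. 192.] [0.5383 0.1655 0.1249] [0.5237 0.15   0.1219] [0.5541 0.1806 0.1272] ((538.7002563476562, 165.2578887939453), 15.614965438842773)
[193 211  33  31 765] [209. 226.] [0.5338 0.0514 0.1042] [0.5189 0.0356 0.1013] [0.5496 0.066  0.107 ] ((534.1948852539062, 50.70722198486328), 15.604412078857422)
[ 90 247  33  29 727] [106. 261.] [ 0.5292 -0.0629  0.1041] [ 0.5139 -0.0799  0.1012] [ 0.5448 -0.0486  0.1067] ((529.7572021484375, -64.11272430419922), 15.926255226135254)
board z [0.55577685 0.12533807 0.02882731]
```

View pics/w1.png

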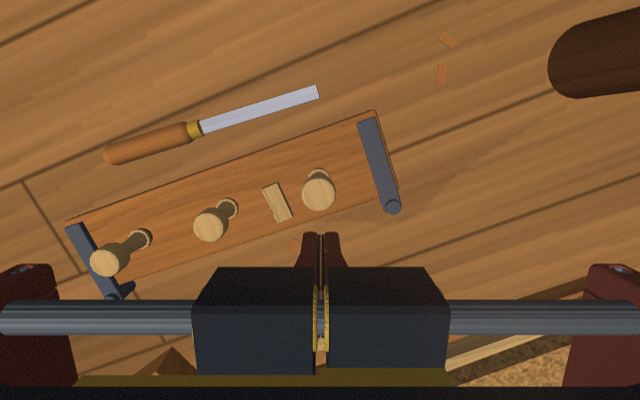

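Wrist view: the proud peg's head is at (318,192), with the closed fingertips at (320,235). The wrist measurement gives a centre of (0.5385, 0.165), within about 4 mm of the fixed cameras, so I take the mean. Descending with the fingers closed.

Request:
carry_out:
  motion:
    - [[0,0.12,-0.1,2,0,0,0],[0,0,0,3,0,0,0],[0,0,0,3,0,0,0],[0,0,0,2,0,0,0],[0,0,0,1,0,0,0]]

```text
time: 2.52
tool_pos: [0.54, 0.1643, 0.3186]
tool_rot: [-180.0, -0.1, 158.4]
contact_force: [0.5, -0.5, 0.1]
opening: 0.0001
```

Request:
carry_out:
  motion:
    - [[0,0,0,0.2,0,0,0],[0,0,0,0.2,0,0,0],[0,0,0,0.1,0,0,0],[0,0,0,0,0,0,0]]

```text
time: 3.02
tool_pos: [0.5409, 0.1631, 0.315]
tool_rot: [180.0, 0.0, 158.2]
contact_force: [0.5, 0.7, 0.6]
opening: 0.0006
```

Request:
carry_out:
  motion:
    - [[0,0,0,0.15,0,0,0],[0,0,0,0.15,0,0,0],[0,0,0,0.15,0,0,0],[0,0,0,0.1,0,0,0],[0,0,0,0.1,0,0,0]]

```text
time: 3.65
tool_pos: [0.541, 0.1631, 0.3084]
tool_rot: [180.0, 0.0, 158.2]
contact_force: [-1.2, -0.3, 5.9]
opening: 0.0003
```

Request:
carry_out:
  motion:
    - [[0,0,0,0.1,0,0,0],[0,0,0,0.1,0,0,0],[0,0,0,0.1,0,0,0]]

```text
time: 4.03
tool_pos: [0.541, 0.1632, 0.3059]
tool_rot: [180.0, 0.0, 158.2]
contact_force: [-1.2, -0.1, 6.3]
opening: 0.0007
```

Request:
carry_out:
  motion:
    - [[0,0,0,0.1,0,0,0],[0,0,0,0.1,0,0,0],[0,0,0,0.1,0,0,0],[0,0,0,0.1,0,0,0],[0,0,0,0.1,0,0,0]]

```text
time: 4.65
tool_pos: [0.541, 0.1631, 0.3009]
tool_rot: [180.0, 0.0, 158.2]
contact_force: [-2.6, -0.8, 7.2]
opening: 0.0002
```

Request:
carry_out:
  motion:
    - [[0,0,0,0.1,0,0,0],[0,0,0,0.1,0,0,0],[0,0,0,0.1,0,0,0],[0,0,0,0.1,0,0,0],[0,0,0,0.1,0,0,0]]

```text
time: 5.28
tool_pos: [0.541, 0.1631, 0.2959]
tool_rot: [180.0, 0.0, 158.2]
contact_force: [-2.0, -0.8, 7.5]
opening: 0.0005
```

Request:
carry_out:
  motion:
    - [[0,0,0,0.1,0,0,0],[0,0,0,0.1,0,0,0],[0,0,0,0.1,0,0,0]]

```text
time: 5.65
tool_pos: [0.541, 0.1631, 0.2929]
tool_rot: [180.0, 0.0, 158.2]
contact_force: [-0.9, -0.7, 7.4]
opening: 0.0003
```

Sliding steadily at about 7.5 N. From here I use single-millimetre steps and watch for the stop.

Request:
carry_out:
  motion:
    - [[0,0,0,0.1,0,0,0],[0,0,0,0.1,0,0,0]]

```text
time: 5.9
tool_pos: [0.541, 0.1632, 0.2909]
tool_rot: [180.0, 0.0, 158.2]
contact_force: [-1.9, -0.3, 7.3]
opening: 0.0
```

Request:
carry_out:
  motion:
    - [[0,0,0,0.1,0,0,0]]

```text
time: 6.02
tool_pos: [0.541, 0.1631, 0.2899]
tool_rot: [180.0, 0.0, 158.2]
contact_force: [-1.7, -1.3, 7.3]
opening: 0.0004
```

Request:
carry_out:
  motion:
    - [[0,0,0,0.1,0,0,0]]

```text
time: 6.15
tool_pos: [0.541, 0.1632, 0.2889]
tool_rot: [180.0, 0.0, 158.2]
contact_force: [-1.0, -0.0, 6.4]
opening: 0.0006
```

Request:
carry_out:
  motion:
    - [[0,0,0,0.1,0,0,0]]

```text
time: 6.28
tool_pos: [0.541, 0.1631, 0.2878]
tool_rot: [180.0, 0.0, 158.2]
contact_force: [-1.6, -0.4, 6.9]
opening: 0.0003
```

Request:
carry_out:
  motion:
    - [[0,0,0,0.05,0,0,0]]

```text
time: 6.4
tool_pos: [0.541, 0.1632, 0.2874]
tool_rot: [180.0, 0.0, 158.2]
contact_force: [-2.2, -0.9, 8.7]
opening: 0.0004
```

Request:
carry_out:
  motion:
    - [[0,0,0,0.05,0,0,0]]

```text
time: 6.52
tool_pos: [0.5411, 0.1632, 0.2871]
tool_rot: [179.9, 0.0, 158.2]
contact_force: [-2.8, -0.9, 9.1]
opening: 0.0005
```

Request:
carry_out:
  motion:
    - [[0,0,0,0.05,0,0,0]]

```text
time: 6.65
tool_pos: [0.5412, 0.1632, 0.2868]
tool_rot: [179.9, 0.0, 158.2]
contact_force: [-1.8, -0.7, 11.8]
opening: 0.0007
```

Request:
carry_out:
  motion:
    - [[0,0,0,0.05,0,0,0],[0,0,0,0,0,0,0]]

```text
time: 6.9
tool_pos: [0.5412, 0.1632, 0.2867]
tool_rot: [179.9, 0.1, 158.2]
contact_force: [-2.9, -1.0, 13.5]
opening: 0.0003
```

Request:
carry_out:
  motion:
    - [[0,0,0,0.05,0,0,0],[0,0,0,0,0,0,0]]

```text
time: 7.15
tool_pos: [0.5413, 0.1632, 0.2864]
tool_rot: [179.9, 0.1, 158.2]
contact_force: [-4.2, -1.4, 15.1]
opening: 0.0006
```

Request:
carry_out:
  motion:
    - [[0,0,0,0.05,0,0,0],[0,0,0,0.05,0,0,0],[0,0,0,0,0,0,0]]

```text
time: 7.52
tool_pos: [0.5414, 0.1632, 0.2859]
tool_rot: [179.9, 0.1, 158.2]
contact_force: [-4.5, -2.1, 18.8]
opening: 0.0002
```

Request:
carry_out:
  motion:
    - [[0,0,0,-0.2,0,0,0],[0,0,0,-0.5,0,0,0],[0,0,0,-2,0,0,0],[0,0,0,-2,0,0,0],[0,0,0,0,0,0,0]]

```text
time: 8.15
tool_pos: [0.5413, 0.1632, 0.3317]
tool_rot: [179.9, 0.1, 158.2]
contact_force: [-0.0, -0.1, -0.3]
opening: 0.0003
```

```bash
python3 - <<'E'
from h import *
o=observe();print(o['tool_pos'],o['contact_force'])
for n,box in(('scene',(165,260,290,420)),('side',(140,250,255,330))):
    s=shot(n,n+'2.png');P=pts(s,s['world_from_camera']);r0,r1,c0,c1=box
    Q=P[r0:r1,c0:c1]
    for y in (-.068,.048,.163):
        m=(abs(Q[...,0]-.538)<.024)&(abs(Q[...,1]-y)<.027)&(Q[...,2]<.13)&(Q[...,2]>.08)
        q=Q[m];t=q[q[:,2]>q[:,2].max()-.008];print(n,len(q),q.max(0).round(4),t.mean(0).round(4))
    if n=='scene': cv2.imwrite('pics/c2.png',cv2.resize(s['frame'][r0:r1,c0:c1,::-1],None,fx=4,fy=4,interpolation=cv2.INTER_CUBIC))
E
```

```text
[0.54129546 0.16319468 0.33172958] [-0.00062095 -0.08446643 -0.33995065]
scene 108 [ 0.5486 -0.0473  0.1085] [ 0.5333 -0.0624  0.1035]
scene 123 [0.5536 0.0664 0.106 ] [0.5379 0.0524 0.1034]
scene 145 [0.5572 0.1823 0.109 ] [0.5423 0.1665 0.104 ]
side 86 [ 0.5477 -0.0537  0.1089] [ 0.534  -0.0694  0.1042]
side 72 [0.5539 0.0573 0.108 ] [0.5382 0.0438 0.104 ]
side 67 [0.5572 0.1763 0.1078] [0.5437 0.1595 0.1029]
```

View pics/c2.png

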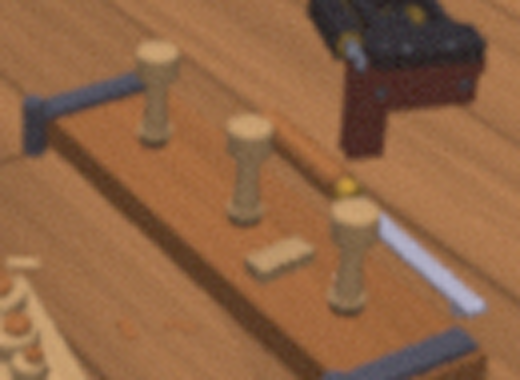

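Image check: the peg's shoulder now sits at board level (347,300) like the other two, and the head tops agree at about 0.104 to 0.109. It is home. Now I open and descend to grasp the head.

Request:
carry_out:
  motion:
    - [[6.4,0,0,0,0,0,0],[6.4,0,0,0,0,0,0],[6.4,0,0,0,0,0,0],[6.4,0,0,0,0,0,0],[6.4,0,0,0.5,0,0,0]]
  squeeze: 10

```text
time: 8.88
tool_pos: [0.541, 0.1632, 0.3257]
tool_rot: [180.0, 0.0, 158.2]
contact_force: [0.6, -0.6, 0.4]
opening: 0.0468
```

Request:
carry_out:
  motion:
    - [[6.4,0,0,0.5,0,0,0],[6.4,0,0,1.5,0,0,0],[6.4,0,0,1.5,0,0,0],[6.4,0,0,1.5,0,0,0],[6.4,0,0,1,0,0,0]]

```text
time: 9.5
tool_pos: [0.5406, 0.1631, 0.2642]
tool_rot: [-179.9, -0.1, 158.2]
contact_force: [1.7, 0.4, 0.1]
opening: 0.0639
```

Request:
carry_out:
  motion:
    - [[6.4,0,0,0.7,0,0,0],[6.4,0,0,0.2,0,0,0],[6.4,0,0,0,0,0,0],[6.4,0,0,0,0,0,0]]

```text
time: 10.0
tool_pos: [0.541, 0.1632, 0.2571]
tool_rot: [180.0, 0.0, 158.2]
contact_force: [-0.1, 0.3, -0.2]
opening: 0.0642
```

Request:
carry_out:
  motion:
    - [[3.8,0,0,0,0,0,0],[3.8,0,0,0,0,0,0],[3.4,0,0,0,0,0,0],[3.0,0,0,0,0,0,0],[2.6,0,0,0,0,0,0]]
  squeeze: 6

```text
time: 10.62
tool_pos: [0.5408, 0.163, 0.2567]
tool_rot: [-180.0, -0.0, 158.2]
contact_force: [-0.4, -0.9, 0.9]
opening: 0.0316
```

Request:
carry_out:
  motion:
    - [[2,0,0,0,0,0,0],[2,0,0,0,0,0,0]]
  squeeze: 6

```text
time: 10.88
tool_pos: [0.5408, 0.163, 0.2566]
tool_rot: [-180.0, -0.0, 158.2]
contact_force: [-0.6, -0.5, 1.0]
opening: 0.0323
```

Opening is 32 mm, which matches the head, and side forces are under 1 N. I firm up the grip.

Request:
carry_out:
  motion:
    - [[0,0,0,0,0,0,0],[0,0,0,0,0,0,0],[0,0,0,0,0,0,0]]
  squeeze: 40

```text
time: 11.25
tool_pos: [0.5408, 0.163, 0.2566]
tool_rot: [-180.0, -0.0, 158.2]
contact_force: [-1.2, -2.0, 0.5]
opening: 0.0313
```

Request:
carry_out:
  motion:
    - [[0,0,0,-0.05,0,0,0],[0,0,0,-0.05,0,0,0],[0,0,0,0,0,0,0]]

```text
time: 11.62
tool_pos: [0.5407, 0.1631, 0.2573]
tool_rot: [-180.0, -0.0, 158.2]
contact_force: [0.2, -0.8, -4.1]
opening: 0.0315
```

Request:
carry_out:
  motion:
    - [[0,0,0,-0.05,0,0,0],[0,0,0,0,0,0,0],[0,0,0,-0.05,0,0,0],[0,0,0,0,0,0,0]]

```text
time: 12.12
tool_pos: [0.5406, 0.1631, 0.2582]
tool_rot: [-180.0, -0.0, 158.2]
contact_force: [2.2, -0.2, -10.5]
opening: 0.0313
```

Request:
carry_out:
  motion:
    - [[0,0,0,-0.03,0,0,0],[0,0,0,0,0,0,0]]

```text
time: 12.38
tool_pos: [0.5406, 0.1631, 0.2585]
tool_rot: [-180.0, -0.0, 158.2]
contact_force: [2.0, -1.6, -13.8]
opening: 0.0313
```

Request:
carry_out:
  motion:
    - [[0,0,0,0,0,0,0]]

```text
time: 12.5
tool_pos: [0.5407, 0.1631, 0.2586]
tool_rot: [-180.0, -0.0, 158.2]
contact_force: [1.1, -0.5, -14.8]
opening: 0.0315
```

Now at about 14 N. I hold for over a second.

Request:
carry_out:
  motion:
    - [[0,0,0,0,0,0,0],[0,0,0,0,0,0,0],[0,0,0,0,0,0,0],[0,0,0,0,0,0,0]]

```text
time: 13.0
tool_pos: [0.5407, 0.1631, 0.2588]
tool_rot: [-180.0, -0.0, 158.2]
contact_force: [-0.0, -1.1, -16.1]
opening: 0.0315
```

Request:
carry_out:
  motion:
    - [[0,0,0,0,0,0,0],[0,0,0,0,0,0,0],[0,0,0,0,0,0,0],[0,0,0,0,0,0,0]]

```text
time: 13.5
tool_pos: [0.5407, 0.1631, 0.2589]
tool_rot: [-180.0, -0.0, 158.2]
contact_force: [0.7, -1.9, -17.5]
opening: 0.0311
```

Request:
carry_out:
  motion:
    - [[0,0,0,0,0,0,0],[0,0,0,0,0,0,0],[0,0,0,0,0,0,0]]

```text
time: 13.88
tool_pos: [0.5408, 0.163, 0.2589]
tool_rot: [-180.0, -0.0, 158.2]
contact_force: [0.2, -0.8, -16.2]
opening: 0.0313
```

The arm controller crept up to about 16.5 N. I trim back to 14 N and hold a clean second there.

Request:
carry_out:
  motion:
    - [[0,0,0,0.03,0,0,0],[0,0,0,0,0,0,0],[0,0,0,0,0,0,0]]

```text
time: 14.25
tool_pos: [0.5408, 0.1631, 0.2587]
tool_rot: [-180.0, -0.0, 158.2]
contact_force: [-1.1, -1.9, -14.2]
opening: 0.0318
```

Request:
carry_out:
  motion:
    - [[0,0,0,0,0,0,0],[0,0,0,0,0,0,0],[0,0,0,0,0,0,0],[0,0,0,0,0,0,0]]

```text
time: 14.75
tool_pos: [0.5408, 0.1631, 0.2586]
tool_rot: [-180.0, -0.0, 158.2]
contact_force: [-1.7, -2.8, -13.9]
opening: 0.0319
```

Request:
carry_out:
  motion:
    - [[0,0,0,0,0,0,0],[0,0,0,0,0,0,0],[0,0,0,0,0,0,0],[0,0,0,0,0,0,0]]

```text
time: 15.25
tool_pos: [0.5408, 0.1631, 0.2586]
tool_rot: [-180.0, -0.0, 158.2]
contact_force: [-0.5, -1.7, -14.6]
opening: 0.0313
```

Request:
carry_out:
  motion:
    - [[0,0,0,0,0,0,0],[0,0,0,0,0,0,0]]

```text
time: 15.5
tool_pos: [0.5408, 0.1631, 0.2586]
tool_rot: [-180.0, -0.0, 158.2]
contact_force: [-1.0, -2.4, -14.5]
opening: 0.0313
```

Held at 14 to 14.6 N for over a second. Easing off.

Request:
carry_out:
  motion:
    - [[0,0,0,0.05,0,0,0],[0,0,0,0.05,0,0,0],[0,0,0,0.05,0,0,0],[0,0,0,0.03,0,0,0],[0,0,0,0,0,0,0]]

```text
time: 16.12
tool_pos: [0.5409, 0.1631, 0.2573]
tool_rot: [180.0, 0.0, 158.2]
contact_force: [-2.6, -3.6, -3.0]
opening: 0.0313
```

Request:
carry_out:
  motion:
    - [[0,0,0,0,0,0,0],[0,0,0,0,0,0,0]]

```text
time: 16.38
tool_pos: [0.541, 0.1631, 0.2573]
tool_rot: [180.0, 0.0, 158.2]
contact_force: [-3.0, -3.9, -3.5]
opening: 0.0314
```

Request:
carry_out:
  motion:
    - [[0,0,0,0.05,0,0,0],[0,0,0,0,0,0,0],[0,0,0,0,0,0,0]]
  squeeze: 10

```text
time: 16.75
tool_pos: [0.5412, 0.1631, 0.2572]
tool_rot: [179.9, 0.1, 158.2]
contact_force: [-3.7, -4.4, 0.2]
opening: 0.0318
```

Request:
carry_out:
  motion:
    - [[6.4,0,0,0,0,0,0],[6.4,0,0,0,0,0,0],[6.4,0,0,0,0,0,0],[6.4,0,0,0,0,0,0]]

```text
time: 17.25
tool_pos: [0.5411, 0.1634, 0.2566]
tool_rot: [180.0, 0.0, 158.3]
contact_force: [-1.2, -1.0, -0.0]
opening: 0.0636
```

Request:
carry_out:
  motion:
    - [[6.4,0,0,-0.5,0,0,0],[6.4,0,0,-1.5,0,0,0],[6.4,0,0,-2,0,0,0],[6.4,0,0,-3,0,0,0],[6.4,0,0,-3,0,0,0]]

```text
time: 17.88
tool_pos: [0.5408, 0.163, 0.3584]
tool_rot: [180.0, 0.0, 158.2]
contact_force: [1.0, -0.4, -0.3]
opening: 0.064
```

Request:
carry_out:
  motion:
    - [[6.4,0,0,-2,0,0,0],[6.4,0,0,-1,0,0,0],[6.4,0,0,0,0,0,0]]

```text
time: 18.25
tool_pos: [0.5409, 0.1631, 0.3872]
tool_rot: [179.9, 0.1, 158.2]
contact_force: [-0.0, 0.1, -0.1]
opening: 0.064
```

```bash
python3 - <<'E'
from h import *
o=observe();print(o['time'],o['tool_pos'],o['contact_force'])
for n,box in(('scene',(165,260,290,420)),('side',(140,250,255,330))):
    s=shot(n,n+'3.png');P=pts(s,s['world_from_camera']);r0,r1,c0,c1=box
    Q=P[r0:r1,c0:c1]
    for y in (-.068,.048,.163):
        m=(abs(Q[...,0]-.538)<.024)&(abs(Q[...,1]-y)<.027)&(Q[...,2]<.13)&(Q[...,2]>.08)
        q=Q[m];t=q[q[:,2]>q[:,2].max()-.008];print(n,len(q),q.max(0).round(4),t.mean(0).round(4))
    if n=='scene': cv2.imwrite('pics/c3.png',cv2.resize(s['frame'][r0:r1,c0:c1,::-1],None,fx=4,fy=4,interpolation=cv2.INTER_CUBIC))
E
```

```text
18.25 [0.54086869 0.16311256 0.38716243] [-0.04308589  0.08972895 -0.09013519]
scene 107 [ 0.548  -0.0485  0.1072] [ 0.5332 -0.0628  0.1032]
scene 123 [0.5529 0.0664 0.1059] [0.5382 0.0526 0.103 ]
scene 145 [0.5569 0.1817 0.1069] [0.5423 0.1669 0.1035]
side 85 [ 0.5476 -0.0515  0.108 ] [ 0.5333 -0.0695  0.104 ]
side 72 [0.5539 0.0595 0.1075] [0.5381 0.0441 0.1034]
side 67 [0.5572 0.1745 0.1072] [0.5434 0.1594 0.1033]
```

View pics/c3.png

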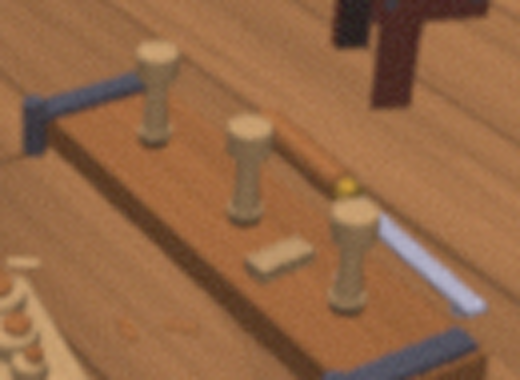

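The peg is still home, level with the others; the wedge and the neighbouring pegs have not moved, and the gripper is clear. Handing in.

```bash
python3 -c "
from cell import *
print(sign_off())"
```

```text
the job is handed in; nothing more can be done
None
```

I pressed the proud peg (at about x 0.541, y 0.163 m) down about 20 mm until it hit its stop. It slid at about 7.5 N, and I seated it with a peak push of about 19 N. I then gripped the head at 40 N, pulled straight up, eased off, let go and backed away. The job was handed in at about 18 s of the 51 s allowed.

**Pull:** the force rose slowly to 14 N. The arm's controller then crept on its own to about 16 to 17.5 N for most of a second (highest reading 17.5 N, under the 20 N limit). I trimmed it back and held 14 to 14.6 N for more than a second before easing off.

**Last checks:** after release, the height of the pressed peg's head matches the other two within about 1 mm in both camera views. The other pegs and the wedge look unmoved, and the wrist force read zero with the gripper clear. I only rechecked the area around the rail, not the items further off on the bench.

**Disagreements:**
- The wrist camera and the fixed cameras placed the peg about 4 mm apart in x. I used the average, and the grip closed evenly with side forces of 1 N or less.
- Side force crept up to about 6 N while I eased off and went away once the fingers opened.

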